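# Dock the dial meter on its sprung hook

## Robot

A 6-joint arm with a two-finger parallel gripper is mounted at the origin on the work surface. World frame = base frame: x ahead of the robot, y to its left, z up, the work surface at z = 0. Lengths are in m, angles in rad, forces in N, time in s.
With the tool pointing down it reaches from about 0.35 to 0.775 m from the base axis. Payload 5.5 kg.
Tool frame: the origin (TCP) lies at the centre of the arm's flange, where the gripper is bolted on; the fingertips stand 173 mm ahead of it and the grasp point (between the pads) lies 155 mm ahead of it; y points along the fingers, z is the direction in which the jaws open and shut, and the axes are right-handed (so a half turn about y gives the same grasp; the last joint's range is limited). The gripper opens to 85 mm and grips with 20 to 120 N. Pads are 22 mm wide; open, the fingers measure 114 mm over their backs; the gripper's body (76 mm by 85 mm) begins 54 mm behind the grasp point. The pads swing forward as they close: fully open they stand 13 mm farther back than shut.
Start: joints at [1.073, 0.313, 0.046, 1.304, 0, 1.431], TCP at [0.201, 0.539, 0.405] pointing down, gripper open.
Joint ranges: [-2.76, 2.76], [-0.86, 1.69], [-1.03, 1.26], [-2.2, 2.34], [-1.47, 1.5], [-3.14, 3.14]. Speed limits (rad/s): [2.57, 2.57, 3.14, 3.14, 3.14, 3.14].

## Interface

Orientations are given as a 3x3 rotation matrix whose columns are the frame's x, y, z axes.
In Python, from workcell import env gives the robot as it stands. The module is installed in compiled form; this text tells all that it offers.
- The arm moves only by the tool servo_tool, never from a script. Its argument "rows" is a list of rows, each an object with "delta_pos": the shift along the world's x, y, z in mm, a list of three; "twist": the turn, a rotation vector about the world's x, y, z in rad, a list of three; "grip": the opening, from -1 (shut) to 1 (fully open). In form: [{"delta_pos": [x, y, z], "twist": [ax, ay, az], "grip": grip}, ...]. A call has 1 to 10 rows; each row shifts and turns the commanded pose from where the row before left it; what a row does not reach is not made up. A row lasts 1/12 s, in which the tool goes at most 41.7 mm and 7.16 degrees, less where a joint would pass 70% of its speed; a pose out of reach is approached as far as the arm can. A call is refused whole if a number of a shift passes 41.7 or a number of a turn 0.125, either way. A call with a gripper value outside its range is refused whole. The fingers move at their own pace and stop on an object; the grip force is fixed at half the most. Time passes only in rows, so rows that do not move let the fingers close. It gives the time, the measured TCP pose, the force and the opening at its end, in the units of the state.
- env.state(): the state, without advancing time (a new reading comes with each control period).
- env.capture(name): name is "scene" or "top" or "wrist"; returns (picture, depth): 420x560x3 uint8, blue, green, red; 420x560 float32, m along the optical axis (not along the pixel's ray), 0 where there is no reading.
- env.camera_model(name): a dict with "fx", "fy", "cx", "cy" (pixels), "camera_from_world" (4x4, takes a point from world to camera coordinates). Camera axes: x right, y down, z forward; pixel columns grow to the right and rows downward; lengths in m; the calibration is good to about 2 mm. A picture is of the moment at which its call begins: read the wrist's pose just before it. camera_model takes no time and is no camera call; for the wrist camera it gives the pose at the moment of the call.
- env.hand_in(): hands the job in, once; it reports no verdict.
Trained networks look in the newest picture that a camera, given by its name, has taken for a name from the list of things; names that differ only in an ending like _2 or _b are one class to them, and where a whole thing is asked for, a point or a joint stands for the part that bears it (a point fixed in the world has none). Each returns a list of dicts, best first, with "confidence" (0 to 1); they miss things now and then, are a little off and sometimes report something else, mostly with a low value. They report only what shows in the picture. A call takes as long as a camera call.
- env.look_for(camera, name): "point" ([x, y, z] in m, in world coordinates, good to about 4 mm: the middle of the surface that is visible of it).
The state is a dict: "t": time; "q": joint angles; "joint_vel": joint speeds; "joint_efforts": joint torques, N m; "position": TCP position; "orientation": TCP orientation; "wrist_force": force on the tool from outside, world axes, zero at the start; "ft_torque": the same for the moment, N m; "grip_width": opening from 0.0 (shut) to 1.0 (fully open).
Only numpy, scipy, OpenCV 4.12 (cv2) and the standard library are available. Lean on these libraries where they do the work, as an engineer would, in place of code of your own. Each camera call takes 0.05 s, during which the arm holds its last target.

## Task

Lift the blue dial meter out of its cradle and hang it on the dock's hook with its dial facing outward, away from the post: push the orange sprung pusher back with the meter's hanger, then press the hanger gently down behind the hook's upturned tip until the yellow seat switch is fully down. Let go only once it is seated and the pusher clamps it, never press on the dock harder than a firm fingertip (20 N), and leave the screwdriver, spool and jar alone.

Things in the scene. Friction and masses are not known exactly. Their poses are not given: they have to be found in the camera images.
- meter: Blue meter, 0.22 to 0.34 kg, upright in the cradle at first, axes along the cradle's. Origin: centre of underside, z up. Housing 80 (y) x 26 (x) x 76 high; white dial on its -x face, black patch on the back. Above, mid-thickness, a 5 mm thick, 48 wide hanger plate with a window 16 wide, z = 84 to 134 mm, then a black grip tab 10 (x) x 38 (y), z = 152 to 188 mm.
- eye (a point): Middle of the top edge of the meter's hanger window (134 mm above its underside): the edge that bears on the hook.
- grip (a point): Middle of the meter's rubber grip tab, 174 mm above its underside; pinch across the 10 mm thickness, fingertips no lower than 148 mm above the underside so that they pass over the hook's tip.
- dial (a point): Centre of the dial's front, 14.5 mm in front (-x of the meter) of the meter's mid-plane, 40 mm above its underside.
- cradle: Fixed grey open-topped cradle, outside 37 x 92 x 42 high on a 75 x 110 black foot, floor of the pocket 6 mm above the bench, pocket 29 x 84 (1.5 to 2 mm play round the meter). Origin at the centre of the underside.
- dock: Fixed dock: foot 110 x 100 x 14, post 24 x 30 and 239 high, clamp block with a steel hook along the dock's -x. Origin: centre of the foot's underside, z up. Hook: 8 mm round bar along x, end turned up at x = -95 mm (tip 8 mm thick, inner face at x = -91 mm, top 12 mm above the bar's top). Withstands 20 N. Bar height: see hook.
- hook (a point): Nominal place of eye when the meter is docked: on the dock's -x side, 88.5 mm from the post's axis, 224 mm above the bench, the nominal height of the top of the bar. The clamp is set by hand: the real bar, with pusher and seat switch, is anywhere up to 12 mm higher or lower than this. That is not reported: it must be felt or seen.
- plunger (a joint): Orange sprung pusher, pad 36 wide x 14 high round the bar. 0 m: out, its face at the dock's x = -90 mm, 1 mm from the tip; grows as pushed to the post, stop at 0.016. 1.8 N + 0.15 N per mm. About 0.004 with the hanger clamped against the tip; needs 0.006 for the hanger to go down freely. Clamping friction can hold the meter's weight: let go too high, it sticks there.
- seat (a joint): Yellow seat switch, a 7 mm wide paddle in the top of the bar just inside the tip, 3.5 mm proud of the bar. 0 m: up; grows as it is pressed down, about 0.0035 when the hanger bears on the bar (fully down). 0.8 N at 0 to 1.5 N down.
- driver: Loose screwdriver, 170 long, lying on the bench: bystander.
- spool: Loose blue spool, 56 diameter, 40 high: bystander.
- jar: Loose clear jar with white lid, 54 diameter, 75 high: bystander.

How it is judged:
By the outcome, as a careful person would: the job done as asked, in the order asked, and still so for the second after the job is handed in, with the robot touching nothing.
It also fails if it takes over 45 s, if anything falls off the work surface, if the arm or the gripper's body presses on something with over 40 N, if the wrist force passes 120 N, or if a joint passes its speed limit or range.

## Working session

There is one attempt and no reset: what is moved stays moved. The work goes in short steps, Python scripts to look and compute and a tool call to move; the robot and the scene stay as the last step left them, time stands still between calls to the robot, and variables do not carry over. Pictures are saved under pics/ and viewed, and the job is handed in when it is done.

Besides the shell and the picture viewer there is one more tool, called after ">>>" as name(argument=value, ...) on one line, values as JSON. servo_tool: Moves the arm, as the interface text tells. Its arguments: {"type":"object","properties":{"rows":{"type":"array","items":{"type":"object","properties":{"delta_pos":{"type":"array","items":{"type":"number"}},"twist":{"type":"array","items":{"type":"number"}},"grip":{"type":"number"}}}}},"required":["rows"]}

```bash
mkdir -p pics; cat > h.py <<'E'
import numpy as np, cv2
from workcell import env
def cap(n,tag):
    cm=env.camera_model(n); p,d=env.capture(n); cv2.imwrite(f"pics/{tag}.png",p); np.savez(f"{tag}.npz",p=p,d=d,**{k:np.array(cm[k]) for k in cm}); return p,d,cm
def world(cm,d,u,v):
    z=d[v,u]; T=np.linalg.inv(np.array(cm["camera_from_world"]))
    return (T@np.array([(u-cm["cx"])/cm["fx"]*z,(v-cm["cy"])/cm["fy"]*z,z,1]))[:3]
def cloud(cm,d):
    v,u=np.indices(d.shape); T=np.linalg.inv(np.array(cm["camera_from_world"]))
    P=np.stack([(u-cm["cx"])/cm["fx"]*d,(v-cm["cy"])/cm["fy"]*d,d,np.ones_like(d)],-1)
    return (P@T.T)[...,:3]
E
python3 - <<'E'
from h import *
np.set_printoptions(precision=4,suppress=True)
for n in ["scene","top"]:
    cap(n,n+"0")
    for k in ["meter","cradle","dock","grip","plunger","seat","dial"]:
        r=env.look_for(n,k); print(n,k,[(np.round(x["point"],4).tolist(),round(x["confidence"],2)) for x in r[:2]])
s=env.state(); print(s)
E
```

```text
scene meter [([0.5234, -0.198, 0.0861], 0.76)]
scene cradle [([0.5392, -0.193, 0.0106], 0.97)]
scene dock [([0.5641, 0.2364, 0.0785], 0.57)]
scene grip [([0.5274, -0.1979, 0.0918], 0.89)]
scene plunger [([0.6102, 0.1989, 0.2189], 0.65)]
scene seat []
scene dial [([0.5207, -0.1991, 0.0912], 0.7)]
top meter [([0.5124, -0.1882, 0.0804], 0.69)]
top cradle [([0.518, -0.1876, 0.0019], 0.67)]
top dock [([0.5503, 0.2342, 0.013], 0.68)]
top grip [([0.5122, -0.1846, 0.0801], 0.8)]
top plunger [([0.5142, -0.1874, 0.0816], 0.7), ([0.7289, -0.028, 0.021], 0.64)]
top seat []
top dial [([0.5186, -0.1888, 0.0811], 0.83)]
{'t': 0.8, 'q': array([1.0734, 0.3132, 0.0461, 1.3036, 0.    , 1.4312]), 'joint_vel': array([-0.0016, -0.0004,  0.0004,  0.0005,  0.001 ,  0.    ]), 'joint_efforts': array([  0.0012, -48.0388,  29.8795,  -0.0003,   0.    ,   0.    ]), 'position': array([0.2014, 0.5386, 0.4048]), 'orientation': array([[ 0.9367,  0.0001,  0.3502],
       [-0.3502,  0.0002,  0.9367],
       [ 0.    , -1.    ,  0.0002]]), 'wrist_force': array([-0.5928,  0.5733,  0.9529]), 'ft_torque': array([-0.0087,  0.0033, -0.0082]), 'grip_width': 0.9992099727932684}
```

View pics/scene0.png

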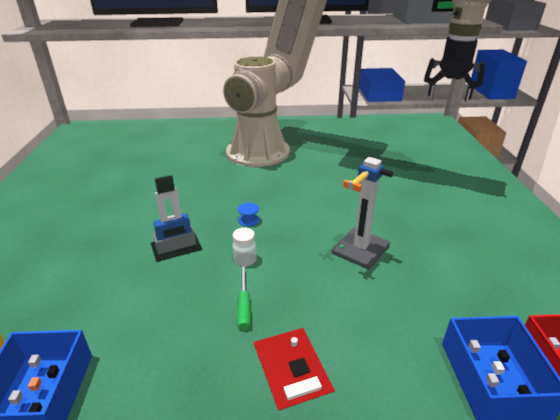

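View pics/top0.png

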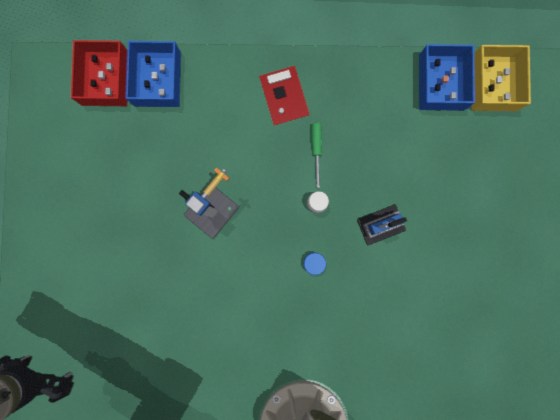

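Top view: meter at about (383,224), dock post at about (198,204) with hook toward (222,174), i.e. world +x,-y. The scene view shows the meter's black back patch, so its dial faces the robot. Now I'll measure with depth.

```bash
cat > m.py <<'E'
from h import *
np.set_printoptions(precision=4,suppress=True)
for n in ["scene0","top0"]:
    z=np.load(n+".npz"); cm={k:z[k] for k in ["fx","fy","cx","cy","camera_from_world"]}
    W=cloud(cm,z["d"]); ok=z["d"]>0; P=W[ok]; C=z["p"][ok].astype(int)
    print(n,"cam",np.linalg.inv(cm["camera_from_world"])[:3,3],"f",cm["fx"])
    def box(lo,hi): return np.all((P>lo)&(P<hi),1)
    m=box([.42,-.28,.0],[.62,-.1,.26])
    for a,b in [(.05,.075),(.075,.09),(.09,.15),(.15,.2)]:
        s=m&(P[:,2]>a)&(P[:,2]<b); Q=P[s]
        if len(Q)>4: 
            r=cv2.minAreaRect(Q[:,:2].astype(np.float32)); print(" meter",a,b,len(Q),Q.mean(0),Q[:,2].max(),r)
    m=box([.42,.1,.0],[.75,.36,.32])
    for a,b in [(.01,.02),(.03,.18),(.18,.2),(.2,.215),(.215,.23),(.23,.25),(.25,.3)]:
        s=m&(P[:,2]>a)&(P[:,2]<b); Q=P[s]
        if len(Q)>4:
            r=cv2.minAreaRect(Q[:,:2].astype(np.float32)); print(" dock",a,b,len(Q),Q.mean(0),r)
    org=m&(C[:,2]>170)&(C[:,0]<90)&(C[:,1]>80)&(C[:,1]<210)
    print("orange",np.c_[P[org],C[org]][np.argsort(P[org][:,0])])
E
python3 m.py
python3 -c "
import cv2
a=cv2.imread('pics/scene0.png');b=cv2.imread('pics/top0.png')
f=lambda i:cv2.resize(i,(400,400),interpolation=cv2.INTER_NEAREST)
cv2.imwrite('pics/crop0.png',cv2.hconcat([f(a[140:270,310:440]),f(b[150:250,165:265])]))"
```

```text
scene0 cam [1.3105 0.0213 0.6343] f 412.6694675033122
 meter 0.05 0.075 317 [ 0.5315 -0.195   0.0624] 0.07494613102812497 ((0.5300399661064148, -0.19628256559371948), (0.023861322551965714, 0.08206396549940109), 9.530491828918457)
 meter 0.075 0.09 285 [ 0.5246 -0.1975  0.0811] 0.08998906310075094 ((0.5194055438041687, -0.1978118121623993), (0.0339042991399765, 0.07967902719974518), 21.28481674194336)
 meter 0.09 0.15 366 [ 0.521  -0.1974  0.1226] 0.14985862499258862 ((0.5210424065589905, -0.19719529151916504), (0.008325613103806973, 0.04832155257463455), 23.1081600189209)
 meter 0.15 0.2 343 [ 0.5225 -0.1973  0.1731] 0.19470381252397456 ((0.5209083557128906, -0.19733336567878723), (0.014061903581023216, 0.047496289014816284), 19.40541648864746)
 dock 0.01 0.02 1009 [0.5604 0.2452 0.0131] ((0.5504872798919678, 0.24688565731048584), (0.10066051036119461, 0.1115717738866806), 51.48517990112305)
 dock 0.03 0.18 881 [0.5589 0.2445 0.1086] ((0.5576245188713074, 0.24724699556827545), (0.03718043491244316, 0.02146099880337715), 88.5542984008789)
 dock 0.18 0.2 101 [0.5587 0.2454 0.1878] ((0
[... 8159 characters left out ...]
.     208.    ]
 [  0.6202   0.2042   0.2246  74.     135.     203.    ]
 [  0.6203   0.1954   0.2252  77.     131.     191.    ]
 [  0.6207   0.1981   0.2217  74.     136.     206.    ]
 [  0.6219   0.1993   0.2288  77.     138.     204.    ]
 [  0.6221   0.2017   0.227   75.     137.     208.    ]
 [  0.6221   0.2061   0.2265  77.     138.     202.    ]
 [  0.6226   0.1978   0.2241  82.     136.     189.    ]
 [  0.623    0.2049   0.2204  75.     137.     209.    ]
 [  0.6237   0.2056   0.2301  80.     147.     201.    ]
 [  0.6244   0.2019   0.2261  77.     134.     197.    ]
 [  0.6245   0.2042   0.2255  77.     140.     207.    ]
 [  0.6266   0.2042   0.2257  84.     137.     188.    ]]
```

View pics/crop0.png

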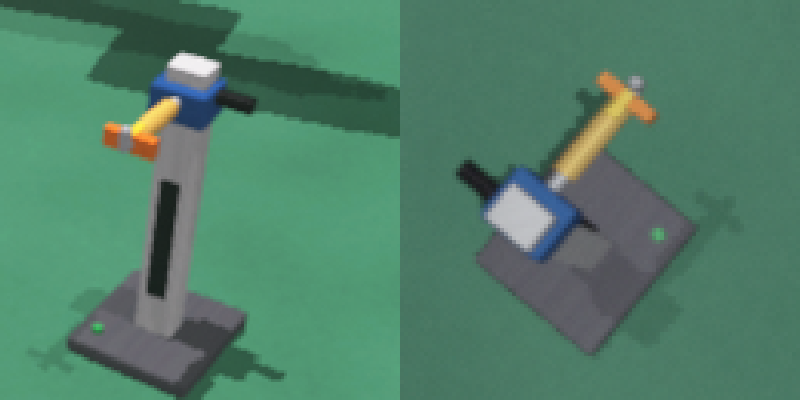

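>>> servo_tool(rows=[{"delta_pos":[12,-36,2],"twist":[0,0,-0.08],"grip":1},{"delta_pos":[14,-37,2],"twist":[0,0,-0.08],"grip":1},{"delta_pos":[15,-37,2],"twist":[0,0,-0.08],"grip":1},{"delta_pos":[15,-37,2],"twist":[0,0,-0.08],"grip":1},{"delta_pos":[15,-37,2],"twist":[0,0,-0.08],"grip":1},{"delta_pos":[15,-37,2],"twist":[0,0,-0.08],"grip":1},{"delta_pos":[15,-37,2],"twist":[0,0,-0.08],"grip":1},{"delta_pos":[15,-37,2],"twist":[0,0,-0.08],"grip":1},{"delta_pos":[15,-37,2],"twist":[0,0,-0.08],"grip":1},{"delta_pos":[15,-37,2],"twist":[0,0,-0.08],"grip":1}])

```text
t: 1.63
position: [0.3474, 0.1678, 0.4252]
orientation: [[0.398, 0.001, 0.917], [-0.917, 0.0, 0.398], [0.0, -1.0, 0.001]]
wrist_force: [1.1, 0.5, 0.4]
grip_width: 1.001
```

```bash
python3 - <<'E'
from h import *
np.set_printoptions(precision=4,suppress=True)
s=env.state();print(s["t"],s["position"],s["orientation"],s["q"])
cap("wrist","w1"); cm=env.camera_model("wrist");T=np.linalg.inv(cm["camera_from_world"]);print(T)
E
```

```text
1.6333 [0.3474 0.1678 0.4252] [[ 0.3982  0.0013  0.9173]
 [-0.9173  0.0004  0.3982]
 [ 0.0002 -1.      0.0014]] [ 0.2411 -0.0619 -0.3381  1.2931  0.0001  1.4024]
[[ 0.9225  0.3709  0.1071  0.3243]
 [ 0.3861 -0.8873 -0.2524  0.2254]
 [ 0.0014  0.2742 -0.9617  0.3957]
 [ 0.      0.      0.      1.    ]]
```

View pics/w1.png

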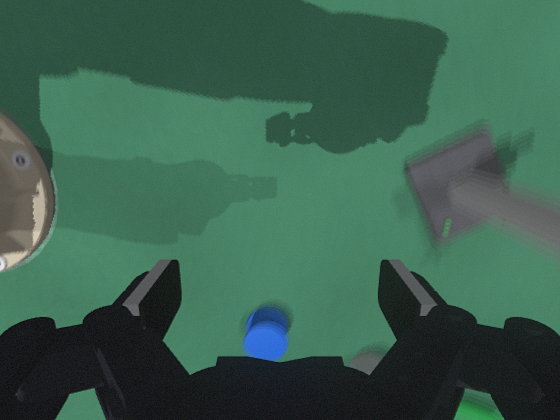

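>>> servo_tool(rows=[{"delta_pos":[17,-36,0],"twist":[0,0,-0.03],"grip":1},{"delta_pos":[17,-36,0],"twist":[0,0,0],"grip":1},{"delta_pos":[17,-36,0],"twist":[0,0,0],"grip":1},{"delta_pos":[17,-36,0],"twist":[0,0,0],"grip":1},{"delta_pos":[17,-36,0],"twist":[0,0,0],"grip":1},{"delta_pos":[17,-36,0],"twist":[0,0,0],"grip":1},{"delta_pos":[17,-36,0],"twist":[0,0,0],"grip":1},{"delta_pos":[17,-32,0],"twist":[0,0,0],"grip":1},{"delta_pos":[0,0,0],"twist":[0,0,0],"grip":1},{"delta_pos":[0,0,0],"twist":[0,0,0],"grip":1}])

```text
t: 2.52
position: [0.4839, -0.1161, 0.4241]
orientation: [[0.371, -0.001, 0.929], [-0.929, 0.001, 0.371], [-0.001, -1.0, -0.001]]
wrist_force: [-0.3, 1.1, -0.0]
grip_width: 1.001
```

```bash
python3 - <<'E'
from h import *
np.set_printoptions(precision=4,suppress=True)
s=env.state();print(s["t"],s["position"],s["orientation"],s["q"])
p,d,cm=cap("wrist","w2")
W=cloud(cm,d); P=W[d>0]
for a,b in [(.075,.09),(.09,.15),(.15,.2),(.185,.2)]:
    Q=P[np.all((P>[.42,-.28,a])&(P<[.62,-.1,b]),1)]
    if len(Q)>5: print(a,b,len(Q),Q.mean(0),Q.max(0),cv2.minAreaRect(Q[:,:2].astype(np.float32)))
E
```

```text
2.5167 [ 0.4839 -0.1161  0.4241] [[ 0.3707 -0.0008  0.9288]
 [-0.9288  0.0005  0.3707]
 [-0.0008 -1.     -0.0005]] [-0.397   0.1582 -0.1073  1.3062  0.0002  0.7941]
0.075 0.09 1503 [ 0.5145 -0.1926  0.0829] [ 0.5433 -0.1577  0.0897] ((0.5165378451347351, -0.1989566683769226), (0.027195265516638756, 0.07982843369245529), 22.260887145996094)
0.09 0.15 163 [ 0.5086 -0.177   0.1234] [ 0.5108 -0.1757  0.1499] ((0.5085466504096985, -0.17712514102458954), (0.004723698832094669, 0.0016843415796756744), 16.954519271850586)
0.15 0.2 945 [ 0.5134 -0.1893  0.1864] [ 0.5257 -0.1756  0.197 ] ((0.5152330994606018, -0.19360800087451935), (0.009862254373729229, 0.03853650763630867), 21.892627716064453)
0.185 0.2 638 [ 0.515  -0.1934  0.1943] [ 0.5257 -0.1795  0.197 ] ((0.5159856081008911, -0.19608557224273682), (0.009340085089206696, 0.03340583294630051), 21.687538146972656)
```

View pics/w2.png

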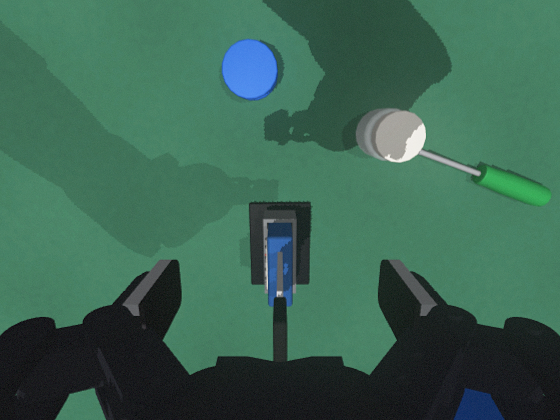

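>>> servo_tool(rows=[{"delta_pos":[11,-28,0],"twist":[0,0,0],"grip":1},{"delta_pos":[11,-28,0],"twist":[0,0,0],"grip":1},{"delta_pos":[10.5,-26,0],"twist":[0,0,0],"grip":1},{"delta_pos":[0,0,-15],"twist":[0,0,0],"grip":1},{"delta_pos":[0,0,-15],"twist":[0,0,0],"grip":1},{"delta_pos":[0,0,0],"twist":[0,0,0],"grip":1},{"delta_pos":[0,0,0],"twist":[0,0,0],"grip":1}])

```text
t: 3.15
position: [0.5153, -0.1948, 0.3945]
orientation: [[0.375, -0.002, 0.927], [-0.927, 0.001, 0.375], [-0.002, -1.0, -0.001]]
wrist_force: [0.1, -1.2, 0.1]
grip_width: 0.998
```

```bash
python3 - <<'E'
from h import *
np.set_printoptions(precision=4,suppress=True)
s=env.state();print(s["t"],s["position"],s["orientation"])
cap("wrist","w3")
E
```

```text
3.15 [ 0.5153 -0.1948  0.3945] [[ 0.3752 -0.0018  0.9269]
 [-0.9269  0.0012  0.3752]
 [-0.0018 -1.     -0.0012]]
```

View pics/w3.png

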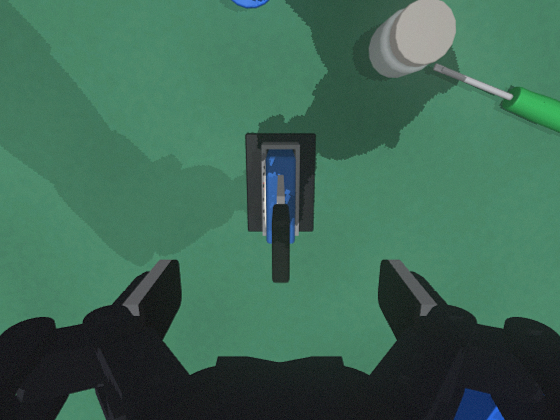

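>>> servo_tool(rows=[{"delta_pos":[1,-3,-15],"twist":[0,0,0],"grip":1},{"delta_pos":[0,0,-15],"twist":[0,0,0],"grip":1},{"delta_pos":[0,0,-15],"twist":[0,0,0],"grip":1},{"delta_pos":[0,0,-12],"twist":[0,0,0],"grip":0.3},{"delta_pos":[0,0,0],"twist":[0,0,0],"grip":0},{"delta_pos":[0,0,0],"twist":[0,0,0],"grip":-0.4}])

```text
t: 3.7
position: [0.5169, -0.1987, 0.3385]
orientation: [[0.375, 0.0, 0.927], [-0.927, -0.0, 0.375], [0.0, -1.0, 0.0]]
wrist_force: [-1.8, 0.4, 0.5]
grip_width: 0.602
```

```bash
python3 - <<'E'
from h import *
np.set_printoptions(precision=4,suppress=True)
s=env.state();print(s["t"],s["position"],s["wrist_force"],s["grip_width"])
cap("wrist","w4")
E
```

```text
3.7 [ 0.5169 -0.1987  0.3385] [-1.802   0.3578  0.5214] 0.6023777023435224
```

View pics/w4.png

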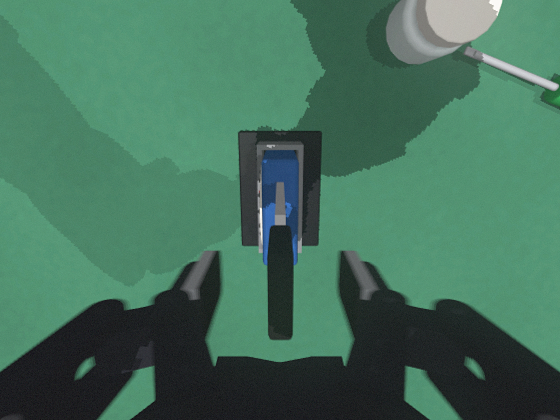

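Tab at column 280 is centred between the pads. Close.

>>> servo_tool(rows=[{"delta_pos":[0,0,0],"twist":[0,0,0],"grip":-0.7},{"delta_pos":[0,0,0],"twist":[0,0,0],"grip":-1},{"delta_pos":[0,0,0],"twist":[0,0,0],"grip":-1},{"delta_pos":[0,0,0],"twist":[0,0,0],"grip":-1},{"delta_pos":[0,0,0],"twist":[0,0,0],"grip":-1},{"delta_pos":[0,0,0],"twist":[0,0,0],"grip":-1}])

```text
t: 4.25
position: [0.5173, -0.1997, 0.3391]
orientation: [[0.374, 0.003, 0.928], [-0.928, -0.001, 0.374], [0.002, -1.0, 0.002]]
wrist_force: [0.7, 0.6, 6.7]
grip_width: 0.104
```

>>> servo_tool(rows=[{"delta_pos":[0,0,3],"twist":[0,0,0],"grip":-1},{"delta_pos":[0,0,5],"twist":[0,0,0],"grip":-1},{"delta_pos":[0,0,8],"twist":[0,0,0],"grip":-1},{"delta_pos":[0,0,12],"twist":[0,0,0],"grip":-1},{"delta_pos":[0,0,15],"twist":[0,0,0],"grip":-1},{"delta_pos":[0,0,15],"twist":[0,0,0],"grip":-1},{"delta_pos":[0,0,10],"twist":[0,0,0],"grip":-1},{"delta_pos":[0,0,0],"twist":[0,0,0],"grip":-1},{"delta_pos":[0,0,0],"twist":[0,0,0],"grip":-1}])

```text
t: 5.0
position: [0.517, -0.1995, 0.406]
orientation: [[0.374, 0.001, 0.928], [-0.928, -0.0, 0.374], [0.001, -1.0, 0.001]]
wrist_force: [0.3, -0.3, -4.8]
grip_width: 0.11
```

```bash
python3 - <<'E'
from h import *
np.set_printoptions(precision=4,suppress=True)
s=env.state();print(s["t"],s["position"],s["wrist_force"],s["ft_torque"],s["grip_width"])
p,d,cm=cap("wrist","w5")
p,d,cm=cap("scene","s5")
p,d,cm=cap("top","t5")
a=cv2.resize(p[170:270,340:440],(400,400),interpolation=0)
z=np.load("s5.npz")["p"]; b=cv2.resize(z[120:260,110:250],(400,400),interpolation=0)
cv2.imwrite("pics/c5.png",cv2.hconcat([b,a]))
E
```

```text
5.0 [ 0.517  -0.1995  0.406 ] [ 0.3141 -0.295  -4.7556] [-0.0092  0.0157  0.0309] 0.11018541990598027
```

View pics/c5.png

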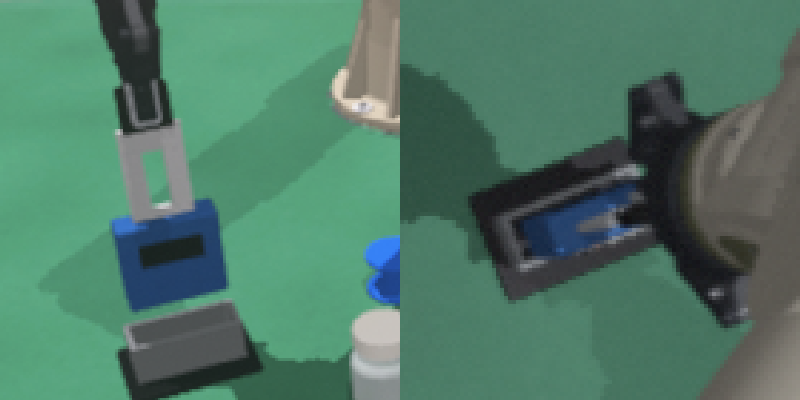

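View pics/w5.png

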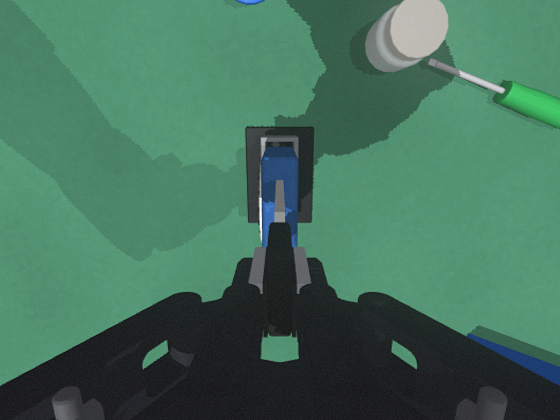

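>>> servo_tool(rows=[{"delta_pos":[4,12,5],"twist":[0,0,0.06],"grip":-1},{"delta_pos":[8,20,5],"twist":[0,0,0.12],"grip":-1},{"delta_pos":[8,20,5],"twist":[0,0,0.12],"grip":-1},{"delta_pos":[8,20,5],"twist":[0,0,0.12],"grip":-1},{"delta_pos":[8,20,5],"twist":[0,0,0.12],"grip":-1},{"delta_pos":[8,20,5],"twist":[0,0,0.12],"grip":-1},{"delta_pos":[8,20,5],"twist":[0,0,0.12],"grip":-1},{"delta_pos":[8,20,5],"twist":[0,0,0.12],"grip":-1},{"delta_pos":[8,20,5],"twist":[0,0,0.12],"grip":-1},{"delta_pos":[8,20,5],"twist":[0,0,0.12],"grip":-1}])

```text
t: 5.98
position: [0.5931, -0.0064, 0.4548]
orientation: [[0.999, -0.002, 0.042], [-0.042, 0.0, 0.999], [-0.002, -1.0, 0.0]]
wrist_force: [0.4, 0.7, -2.8]
grip_width: 0.109
```

>>> servo_tool(rows=[{"delta_pos":[8,20,2],"twist":[0,0,0.12],"grip":-1},{"delta_pos":[8,20,2],"twist":[0,0,0.12],"grip":-1},{"delta_pos":[8,20,0],"twist":[0,0,0.12],"grip":-1},{"delta_pos":[8,20,0],"twist":[0,0,0.12],"grip":-1},{"delta_pos":[8,20,0],"twist":[0,0,0.12],"grip":-1},{"delta_pos":[8,20,0],"twist":[0,0,0.12],"grip":-1},{"delta_pos":[8,20,0],"twist":[0,0,0.12],"grip":-1},{"delta_pos":[4,12,0],"twist":[0,0,0.085],"grip":-1},{"delta_pos":[0,0,0],"twist":[0,0,0],"grip":-1},{"delta_pos":[0,0,0],"twist":[0,0,0],"grip":-1}])

```text
t: 6.82
position: [0.653, 0.1454, 0.4581]
orientation: [[0.639, -0.003, -0.769], [0.769, -0.001, 0.639], [-0.002, -1.0, 0.002]]
wrist_force: [0.4, -0.5, -3.0]
grip_width: 0.105
```

```bash
python3 - <<'E'
from h import *
np.set_printoptions(precision=4,suppress=True)
s=env.state();print(s["t"],s["position"],s["orientation"],s["wrist_force"],s["ft_torque"],s["grip_width"],s["q"])
p,d,cm=cap("wrist","w6")
W=cloud(cm,d)
for n in ["plunger","seat","dock","eye"]: print(n,[(np.round(x["point"],4).tolist(),round(x["confidence"],2)) for x in env.look_for("wrist",n)[:2]])
p,d,cm=cap("scene","s6")
cv2.imwrite("pics/c6.png",cv2.resize(p[100:280,270:450],(600,600),interpolation=0))
E
```

```text
6.8167 [0.653  0.1454 0.4581] [[ 0.6391 -0.0026 -0.7691]
 [ 0.7691 -0.0005  0.6391]
 [-0.002  -1.      0.0017]] [ 0.35   -0.5168 -2.9809] [-0.0821 -0.0206  0.0321] 0.10480977818444373 [ 0.0993  0.511   0.4728  1.5352 -0.0003 -0.7782]
plunger [([0.5982, 0.2032, 0.2274], 0.75)]
seat [([0.6066, 0.1963, 0.2264], 0.5)]
dock [([0.5562, 0.2331, 0.2125], 0.67), ([0.7265, -0.024, 0.0223], 0.49)]
eye [([0.6405, 0.1363, 0.2529], 0.86)]
```

View pics/c6.png

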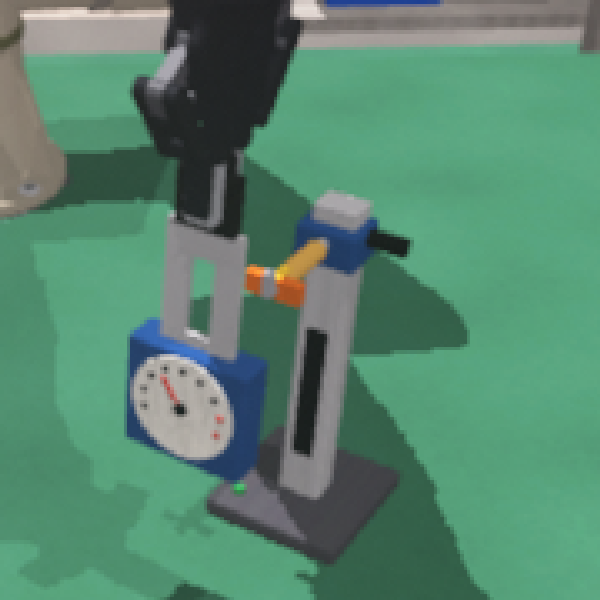

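View pics/w6.png

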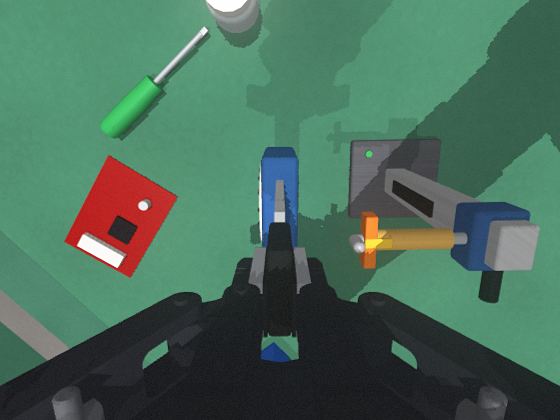

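```bash
cat > m6.py <<'E'
from h import *
import sys
np.set_printoptions(precision=4,suppress=True,linewidth=140)
z=np.load(sys.argv[1]+".npz"); cm={k:z[k] for k in ["fx","fy","cx","cy","camera_from_world"]}
W=cloud(cm,z["d"]); p=z["p"].astype(int)
R=p[...,2];G=p[...,1];B=p[...,0]
hi=(W[...,2]>.19)&(W[...,2]<.26)&(W[...,0]<.66)&(W[...,1]>.16)
o=(R-B>110)&(G<150)&hi
Q=W[o]; print("pad n",len(Q),cv2.minAreaRect(Q[:,:2].astype(np.float32)),"z pct",np.percentile(Q[:,2],[5,25,50,75,95]))
print(np.argwhere(o).min(0),np.argwhere(o).max(0))
Q=W[(W[...,2]>.009)&(W[...,2]<.02)&(W[...,0]<.66)&(W[...,0]>.45)&(W[...,1]>.16)&(W[...,1]<.33)]
print("foot",len(Q),cv2.minAreaRect(Q[:,:2].astype(np.float32)),np.median(Q[:,2]))
E
python3 m6.py w6; python3 m6.py top0; python3 m6.py s6
python3 - <<'E'
from h import *
np.set_printoptions(precision=1,suppress=True,linewidth=200)
z=np.load("w6.npz"); cm={k:z[k] for k in ["fx","fy","cx","cy","camera_from_world"]}
W=cloud(cm,z["d"])*1000
print("z rows 228..256 step2, cols 346..386 step2"); print(W[228:257:2,348:388:2,2])
print("tip px", W[236:252:3,350:366:3].reshape(-1,3))
for v in range(200,330,15): print(v, W[v,262:300:4,2])
cv2.imwrite("pics/c6b.png",cv2.resize(z["p"][195:285,340:470],(780,540),interpolation=0))
E
```

```text
pad n 438 ((0.6111868619918823, 0.1961647868156433), (0.035725198686122894, 0.021959150210022926), 43.71821975708008) z pct [0.2183 0.226  0.2268 0.2273 0.2279]
[212 362] [267 396]
foot 4917 ((0.5483222603797913, 0.24671778082847595), (0.10039370507001877, 0.10963854938745499), 51.33651351928711) 0.015301036778635313
pad n 35 ((0.613879382610321, 0.19242168962955475), (0.03297414258122444, 0.006130597088485956), 51.03451156616211) z pct [0.2225 0.2251 0.2264 0.228  0.2292]
[169 215] [179 227]
foot 1135 ((0.5654738545417786, 0.23095497488975525), (0.100119948387146, 0.1580263078212738), 51.59138488769531) 0.014277527852522676
pad n 128 ((0.5972126126289368, 0.20131579041481018), (0.03466629236936569, 0.059318941086530685), 65.5438461303711) z pct [0.2159 0.2207 0.2234 0.2245 0.2254]
[173 344] [190 366]
foot 989 ((0.5507970452308655, 0.2466721087694168), (0.10035771131515503, 0.11118758469820023), 51.49082565307617) 0.013097120001464568
z rows 228..256 step2, cols 346..386 step2
[[  1.6   0.9   0.7   0.5   1.3   1.5   1.8 218.9 223.3 227.  227.4 226.3 227.3 227.  227.2   0.7   2.1   1.
[... 2395 characters left out ...]

 [646.6 298.4   0.5]
 [624.9 187.1 235.2]
 [623.3 187.4 237. ]
 [622.  189.4 235.3]
 [621.  194.8 227. ]]
200 [201.5 202.4 202.6 202.3 258.8 258.6 203.9 203.  202.2   0.9]
215 [199.2 203.6 203.  201.7 280.6 280.7 202.5 202.6 201.5   2.8]
230 [199.7 202.7 289.1 291.8 291.6 291.4 292.8 288.1 201.    1.6]
245 [199.7 202.1 308.5 308.3 308.6 309.5 309.1 307.7 201.9   2.7]
260 [303.  303.1 313.9 313.3 315.3 314.6 314.1 313.4 304.3 304.4]
275 [316.6 317.  314.7 313.4 314.6 313.7 314.3 315.  316.9 317.3]
290 [323.3 322.9 314.2 314.6 313.8 315.3 313.8 313.4 322.9 322.8]
305 [326.8 323.8 313.8 313.6 315.  314.2 314.8 313.5 321.9 331.2]
320 [328.  322.3 314.  314.2 314.5 314.5 314.7 314.2 325.1 332.1]
```

View pics/c6b.png

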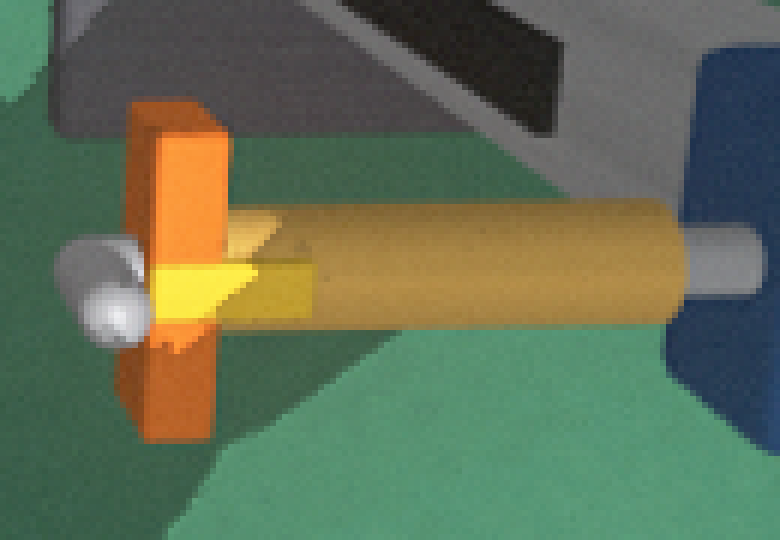

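```bash
cat > m7.py <<'E'
from h import *
import sys
np.set_printoptions(precision=4,suppress=True,linewidth=140)
z=np.load(sys.argv[1]+".npz"); cm={k:z[k] for k in ["fx","fy","cx","cy","camera_from_world"]}
W=cloud(cm,z["d"]);p=z["p"].astype(int)
O=np.array([.5483,.2467]); a=np.deg2rad(141.34); X=np.array([np.cos(a),np.sin(a)]); Y=np.array([-X[1],X[0]])
D=np.stack([(W[...,:2]-O)@X,(W[...,:2]-O)@Y,W[...,2]],-1)*1000
def rep(n,lo,hi,r):
    m=np.all((D>lo)&(D<hi),-1); q=np.zeros_like(m); q[r[0]:r[1],r[2]:r[3]]=1; m&=q; Q=D[m]
    if len(Q)<5: print(n,len(Q));return
    print(n,len(Q),"min",np.percentile(Q,1,axis=0),"max",np.percentile(Q,99,axis=0)); 
    print("   ",cv2.minAreaRect(Q[:,:2].astype(np.float32)))
h=float(sys.argv[2]) # expected underside z mm
rep("tabtop",[-250,-60,h+186],[-60,60,h+193],(200,345,262,300))
rep("plate",[-250,-60,h+90],[-60,60,h+150],(100,345,262,300))
rep("house",[-250,-60,h+72],[-60,60,h+80],(100,345,240,320))
rep("pad",[-95,-30,222],[-60,30,232],(150,420,0,560))
rep("tip",[-110,-20,230],[-91,20,240],(150,420,0,560))
rep("bar",[-70,-20,222],[-30,20,232],(150,420,0,560))
E
python3 m7.py w6 125
```

```text
tabtop 2252 min [-150.3988   -3.3825  311.609 ] max [-138.3681   33.3641  316.521 ]
    ((-144.29232788085938, 14.567681312561035), (14.237018585205078, 38.3936653137207), 0.24797356128692627)
plate 222 min [-146.8188   38.2728  216.5768] max [-142.0024   39.049   274.205 ]
    ((-144.40419006347656, 38.67487335205078), (4.935033798217773, 0.8554248213768005), 1.4976662397384644)
house 2447 min [-158.5426   -9.2336  198.4723] max [-132.0703   54.6706  203.8417]
    ((-145.3340301513672, 21.7559814453125), (66.36656188964844, 27.3458194732666), 88.9950942993164)
pad 1359 min [-93.0871 -16.7567 222.2803] max [-60.5026  18.1755 228.8091]
    ((-76.97248077392578, 2.825969696044922), (34.189109802246094, 35.99776840209961), 14.62779426574707)
tip 140 min [-98.5335  -2.9846 230.0798] max [-91.1929   4.2481 236.7203]
    ((-94.93218231201172, 0.8198385238647461), (7.8404059410095215, 7.170988082885742), 34.627891540527344)
bar 1120 min [-69.745   -5.6616 222.2132] max [-31.7401   6.9803 228.0227]
    ((-50.08081817626953, 0.6379728317260742), (13.63890552520752, 40.083030700683594), 88.38816833496094)
```

>>> servo_tool(rows=[{"delta_pos":[3,4,-4],"twist":[0,0,0.009],"grip":-1},{"delta_pos":[3,4,-5],"twist":[0,0,0.009],"grip":-1},{"delta_pos":[3,3,-5],"twist":[0,0,0],"grip":-1},{"delta_pos":[-8,6.4,0],"twist":[0,0,0],"grip":-1},{"delta_pos":[-8,6.4,0],"twist":[0,0,0],"grip":-1},{"delta_pos":[-4,3.2,0],"twist":[0,0,0],"grip":-1},{"delta_pos":[0,0,0],"twist":[0,0,0],"grip":-1},{"delta_pos":[0,0,0],"twist":[0,0,0],"grip":-1},{"delta_pos":[0,0,0],"twist":[0,0,0],"grip":-1}])

```text
t: 7.87
position: [0.6417, 0.1717, 0.4463]
orientation: [[0.625, 0.001, -0.781], [0.781, -0.0, 0.625], [0.001, -1.0, -0.001]]
wrist_force: [0.4, 0.2, -2.5]
grip_width: 0.106
```

```bash
python3 - <<'E'
from h import *
np.set_printoptions(precision=4,suppress=True)
s=env.state();print(s["t"],s["position"],s["orientation"],s["wrist_force"],s["ft_torque"],s["grip_width"])
p,d,cm=cap("wrist","w8")
a=p[170:345,230:430]
p,d,cm=cap("scene","s8")
cv2.imwrite("pics/c8.png",cv2.hconcat([cv2.resize(a,(400,400),interpolation=0),cv2.resize(p[130:260,290:420],(400,400),interpolation=0)]))
E
python3 m7.py w8 112
```

```text
7.8667 [0.6417 0.1717 0.4463] [[ 0.6251  0.001  -0.7805]
 [ 0.7805 -0.      0.6251]
 [ 0.0006 -1.     -0.0008]] [ 0.3928  0.1884 -2.5124] [-0.0453  0.0177 -0.026 ] 0.10573478987602755
tabtop 2293 min [-125.9764  -17.3423  298.7764] max [-113.5497   19.6286  304.0116]
    ((-120.78030395507812, 0.9710330963134766), (38.66648864746094, 14.36229419708252), 83.52610778808594)
plate 219 min [-122.5297   24.1838  202.4925] max [-117.6814   24.8679  261.2655]
    ((-120.10630798339844, 24.58051872253418), (4.986545562744141, 0.8683376908302307), 0.1884555220603943)
house 2425 min [-134.0753  -23.5445  186.0559] max [-107.3343   40.4966  191.8075]
    ((-120.88471984863281, 7.539896011352539), (66.52205657958984, 27.401580810546875), 89.96855163574219)
pad 1566 min [-93.022  -16.5086 222.3054] max [-60.4719  18.0643 228.5513]
    ((-76.79165649414062, 2.563600540161133), (34.39403533935547, 36.31193161010742), 14.531140327453613)
tip 157 min [-98.4091  -2.9838 230.1578] max [-91.1274   4.267  236.8582]
    ((-94.79688262939453, 0.5890874862670898), (7.685062408447266, 7.441792011260986), 72.75762176513672)
bar 1295 min [-69.604   -5.8678 222.3334] max [-31.8053   6.9024 228.0495]
    ((-49.98480987548828, 0.641510009765625), (13.602306365966797, 39.926490783691406), 89.48040771484375)
```

View pics/c8.png

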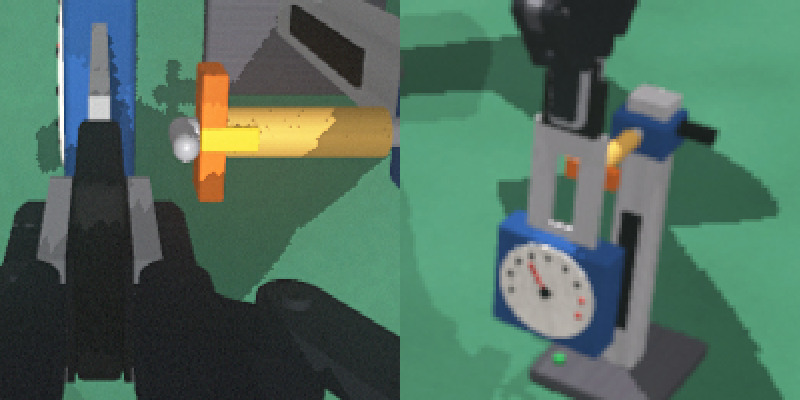

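>>> servo_tool(rows=[{"delta_pos":[-4,3.2,-1],"twist":[0,0,0],"grip":-1},{"delta_pos":[-4,3.2,-1],"twist":[0,0,0],"grip":-1},{"delta_pos":[-4,3.2,-1],"twist":[0,0,0],"grip":-1},{"delta_pos":[-4,3.2,0],"twist":[0,0,0],"grip":-1},{"delta_pos":[-2,1.6,0],"twist":[0,0,0],"grip":-1},{"delta_pos":[-1.5,1.2,0],"twist":[0,0,0],"grip":-1},{"delta_pos":[0,0,0],"twist":[0,0,0],"grip":-1}])

```text
t: 8.55
position: [0.622, 0.1876, 0.443]
orientation: [[0.625, 0.0, -0.781], [0.781, 0.0, 0.625], [0.0, -1.0, 0.0]]
wrist_force: [0.3, 0.3, -2.7]
grip_width: 0.107
```

>>> servo_tool(rows=[{"delta_pos":[-1.5,1.2,0],"twist":[0,0,0],"grip":-1},{"delta_pos":[-1.5,1.2,0],"twist":[0,0,0],"grip":-1},{"delta_pos":[-1.5,1.2,0],"twist":[0,0,0],"grip":-1},{"delta_pos":[-1.5,1.2,0],"twist":[0,0,0],"grip":-1},{"delta_pos":[0,0,0],"twist":[0,0,0],"grip":-1}])

```text
t: 8.97
position: [0.6164, 0.192, 0.4428]
orientation: [[0.625, 0.001, -0.78], [0.78, -0.0, 0.625], [0.0, -1.0, -0.001]]
wrist_force: [1.7, -0.3, -2.9]
grip_width: 0.103
```

```bash
cat > look.py <<'E'
from h import *
import sys
t=sys.argv[1]
np.set_printoptions(precision=4,suppress=True)
s=env.state();print(s["t"],s["position"],s["orientation"],s["wrist_force"],s["ft_torque"],s["grip_width"])
p,d,cm=cap("wrist","w"+t)
a=p[170:345,230:430]
p,d,cm=cap("scene","s"+t)
cv2.imwrite(f"pics/c{t}.png",cv2.hconcat([cv2.resize(a,(400,400),interpolation=0),cv2.resize(p[130:260,290:420],(400,400),interpolation=0)]))
E
python3 look.py 9; python3 m7.py w9 109
```

```text
8.9667 [0.6164 0.192  0.4428] [[ 0.6254  0.0006 -0.7803]
 [ 0.7803 -0.0004  0.6254]
 [ 0.0001 -1.     -0.0007]] [ 1.6731 -0.2648 -2.9223] [-0.3865 -0.4666 -0.0094] 0.10293229929906023
tabtop 2286 min [-93.4008 -17.2213 295.7248] max [-81.2639  19.7125 300.5064]
    ((-88.35382080078125, 1.0583381652832031), (38.535823822021484, 14.354995727539062), 83.60366821289062)
plate 838 min [-97.7228  -7.1435 204.2183] max [-76.0282  24.9412 257.0965]
    ((-83.51112365722656, 8.759777069091797), (29.81879425048828, 23.45237159729004), 71.36405181884766)
house 1878 min [-102.321   -22.2412  182.628 ] max [-75.363  40.697 188.501]
    ((-88.93984985351562, 7.699357986450195), (27.483951568603516, 66.38218688964844), 0.7665525674819946)
pad 1044 min [-89.9765  -6.9109 222.1892] max [-60.2532  24.7078 229.4362]
    ((-78.26309204101562, 5.274457931518555), (23.844818115234375, 41.865169525146484), 55.44414520263672)
tip 82 min [-98.3918  -2.4013 230.123 ] max [-94.2444   4.3308 236.8944]
    ((-96.43968963623047, 1.0446193218231201), (7.13176965713501, 3.88161039352417), 83.3645248413086)
bar 1370 min [-69.5264  -5.5265 222.2467] max [-30.4298   6.9929 228.0975]
    ((-49.99422836303711, 0.7777190208435059), (13.283306121826172, 39.9401969909668), 89.92648315429688)
```

View pics/c9.png

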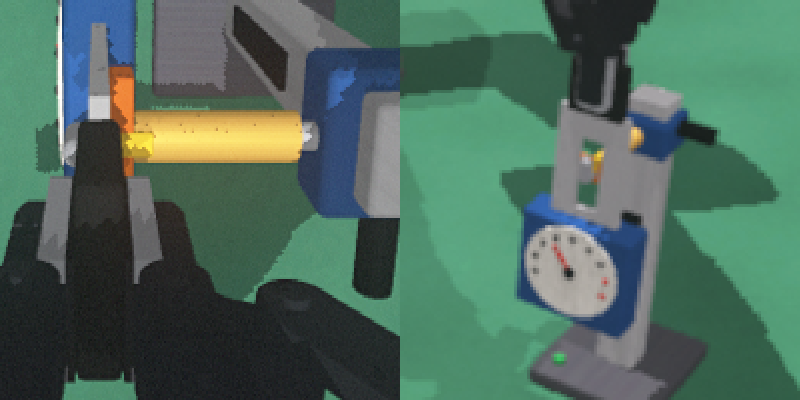

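>>> servo_tool(rows=[{"delta_pos":[-1.3,1.0,0],"twist":[0,0,0],"grip":-1},{"delta_pos":[-1.3,1.0,0],"twist":[0,0,0],"grip":-1},{"delta_pos":[-1.3,1.0,0],"twist":[0,0,0],"grip":-1},{"delta_pos":[0,0,0],"twist":[0,0,0],"grip":-1},{"delta_pos":[0,0,-2],"twist":[0,0,0],"grip":-1},{"delta_pos":[0,0,-2],"twist":[0,0,0],"grip":-1},{"delta_pos":[0,0,-2],"twist":[0,0,0],"grip":-1},{"delta_pos":[0,0,-2],"twist":[0,0,0],"grip":-1},{"delta_pos":[0,0,0],"twist":[0,0,0],"grip":-1},{"delta_pos":[0,0,0],"twist":[0,0,0],"grip":-1}])

```text
t: 9.9
position: [0.6125, 0.195, 0.4343]
orientation: [[0.625, -0.001, -0.78], [0.78, 0.0, 0.625], [-0.0, -1.0, 0.001]]
wrist_force: [2.8, -0.9, -4.5]
grip_width: 0.109
```

```bash
python3 look.py 10; python3 m7.py w10 101|head -6
```

```text
9.9 [0.6125 0.195  0.4343] [[ 0.6254 -0.0007 -0.7803]
 [ 0.7803  0.0001  0.6254]
 [-0.0004 -1.      0.0006]] [ 2.7786 -0.9394 -4.514 ] [-0.3983 -0.7231  0.0369] 0.10892091055526529
tabtop 2279 min [-88.1988 -17.1318 287.6935] max [-75.958   19.8072 292.9502]
    ((-81.2873306274414, 1.041177749633789), (14.22273063659668, 38.5633430480957), 4.265463352203369)
plate 789 min [-92.1415  -4.3773 195.3963] max [-71.2185  25.0772 249.478 ]
    ((-80.29167175292969, 10.318286895751953), (29.283723831176758, 22.842422485351562), 81.84693145751953)
house 1928 min [-97.0097  -9.6989 174.5192] max [-70.0814  40.8435 179.9618]
    ((-83.4673843383789, 8.186643600463867), (65.85194396972656, 27.246902465820312), 89.36626434326172)
```

View pics/c10.png

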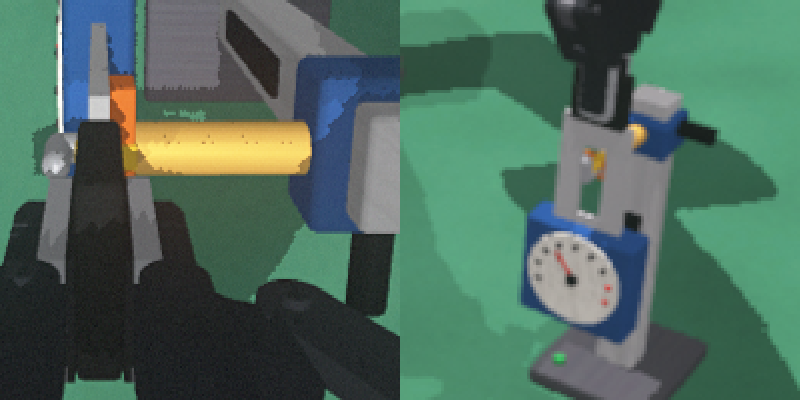

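>>> servo_tool(rows=[{"delta_pos":[0,0,-2],"twist":[0,0,0],"grip":-1},{"delta_pos":[0,0,-2],"twist":[0,0,0],"grip":-1},{"delta_pos":[0,0,-1.5],"twist":[0,0,0],"grip":-1},{"delta_pos":[0,0,0],"twist":[0,0,0],"grip":-1}])

```text
t: 10.33
position: [0.6125, 0.195, 0.4289]
orientation: [[0.625, -0.0, -0.78], [0.78, 0.0, 0.625], [-0.0, -1.0, 0.0]]
wrist_force: [2.1, -2.4, -3.7]
grip_width: 0.107
```

>>> servo_tool(rows=[{"delta_pos":[0.8,-0.6,0],"twist":[0,0,0],"grip":-1},{"delta_pos":[0.8,-0.6,0],"twist":[0,0,0],"grip":-1},{"delta_pos":[0.8,-0.6,0],"twist":[0,0,0],"grip":-1},{"delta_pos":[0,0,0],"twist":[0,0,0],"grip":-1}])

```text
t: 10.67
position: [0.615, 0.1931, 0.429]
orientation: [[0.625, -0.001, -0.78], [0.78, -0.0, 0.625], [-0.0, -1.0, 0.0]]
wrist_force: [1.4, -1.3, -3.4]
grip_width: 0.101
```

```bash
python3 look.py 11; python3 m7.py w11 95|head -6
```

```text
10.6667 [0.615  0.1931 0.429 ] [[ 0.6254 -0.0006 -0.7803]
 [ 0.7803 -0.      0.6254]
 [-0.0004 -1.      0.0004]] [ 1.4341 -1.304  -3.4379] [-0.4156 -0.5092  0.0017] 0.10116025632214978
tabtop 2295 min [-91.2864 -17.0744 281.6478] max [-79.0898  19.777  286.7519]
    ((-84.83443450927734, 0.9868812561035156), (14.394145011901855, 38.34710693359375), 2.7336065769195557)
plate 768 min [-95.0905  -1.7014 189.4253] max [-74.7614  25.0571 243.4148]
    ((-82.66059875488281, 11.786579132080078), (25.579538345336914, 21.910659790039062), 76.97492980957031)
house 1959 min [-100.2418  -11.053   168.7236] max [-73.3277  40.8487 174.6442]
    ((-86.65338134765625, 13.249917030334473), (55.61735534667969, 27.313121795654297), 89.48087310791016)
```

View pics/c11.png

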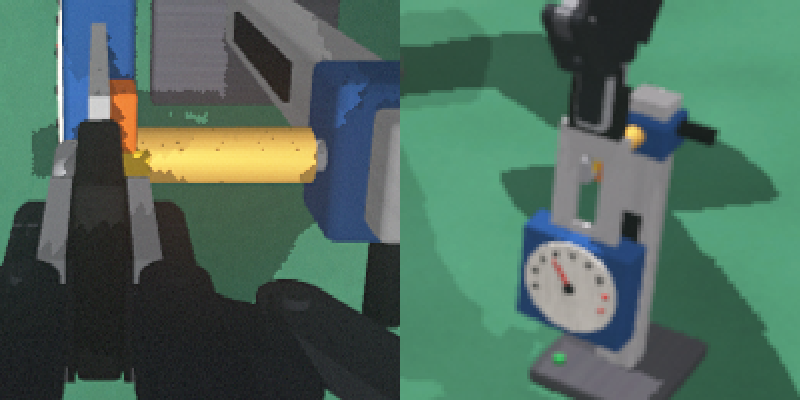

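>>> servo_tool(rows=[{"delta_pos":[0,0,-1],"twist":[0,0,0],"grip":-1},{"delta_pos":[0,0,-1],"twist":[0,0,0],"grip":-1},{"delta_pos":[0,0,0],"twist":[0,0,0],"grip":-1}])

```text
t: 11.02
position: [0.6149, 0.1932, 0.4273]
orientation: [[0.625, 0.0, -0.78], [0.78, 0.0, 0.625], [0.0, -1.0, 0.0]]
wrist_force: [2.2, -2.7, -2.5]
grip_width: 0.11
```

>>> servo_tool(rows=[{"delta_pos":[0,0,-1],"twist":[0,0,0],"grip":-1},{"delta_pos":[0,0,0],"twist":[0,0,0],"grip":-1}])

```text
t: 11.18
position: [0.6149, 0.1932, 0.4263]
orientation: [[0.625, 0.0, -0.78], [0.78, 0.0, 0.625], [0.0, -1.0, -0.0]]
wrist_force: [2.8, -1.5, -2.0]
grip_width: 0.108
```

>>> servo_tool(rows=[{"delta_pos":[0,0,-1],"twist":[0,0,0],"grip":-1},{"delta_pos":[0,0,0],"twist":[0,0,0],"grip":-1}])

```text
t: 11.35
position: [0.6149, 0.1932, 0.4252]
orientation: [[0.625, 0.0, -0.78], [0.78, 0.0, 0.625], [0.0, -1.0, -0.0]]
wrist_force: [1.9, -1.3, -2.2]
grip_width: 0.1
```

>>> servo_tool(rows=[{"delta_pos":[0,0,-0.5],"twist":[0,0,0],"grip":-1},{"delta_pos":[0,0,0],"twist":[0,0,0],"grip":-1}])

```text
t: 11.52
position: [0.6149, 0.1932, 0.4248]
orientation: [[0.625, 0.0, -0.78], [0.78, 0.0, 0.625], [0.0, -1.0, -0.0]]
wrist_force: [2.1, -1.9, -0.6]
grip_width: 0.105
```

>>> servo_tool(rows=[{"delta_pos":[0,0,-0.5],"twist":[0,0,0],"grip":-1},{"delta_pos":[0,0,0],"twist":[0,0,0],"grip":-1}])

```text
t: 11.68
position: [0.6149, 0.1932, 0.4243]
orientation: [[0.625, 0.0, -0.78], [0.78, 0.0, 0.625], [0.0, -1.0, -0.0]]
wrist_force: [2.6, -1.9, -1.1]
grip_width: 0.105
```

>>> servo_tool(rows=[{"delta_pos":[0,0,-0.5],"twist":[0,0,0],"grip":-1},{"delta_pos":[0,0,0],"twist":[0,0,0],"grip":-1}])

```text
t: 11.85
position: [0.6149, 0.1932, 0.4237]
orientation: [[0.625, 0.0, -0.78], [0.78, 0.0, 0.625], [0.0, -1.0, 0.0]]
wrist_force: [2.5, -1.7, -1.8]
grip_width: 0.107
```

>>> servo_tool(rows=[{"delta_pos":[0,0,-0.5],"twist":[0,0,0],"grip":-1},{"delta_pos":[0,0,0],"twist":[0,0,0],"grip":-1}])

```text
t: 12.02
position: [0.6149, 0.1932, 0.4232]
orientation: [[0.625, 0.0, -0.78], [0.78, 0.0, 0.625], [0.0, -1.0, -0.0]]
wrist_force: [2.6, -1.7, -1.7]
grip_width: 0.104
```

>>> servo_tool(rows=[{"delta_pos":[0,0,-0.5],"twist":[0,0,0],"grip":-1},{"delta_pos":[0,0,0],"twist":[0,0,0],"grip":-1}])

```text
t: 12.18
position: [0.6149, 0.1932, 0.4227]
orientation: [[0.625, -0.0, -0.78], [0.78, 0.0, 0.625], [0.0, -1.0, 0.0]]
wrist_force: [2.4, -1.3, -0.2]
grip_width: 0.107
```

>>> servo_tool(rows=[{"delta_pos":[0,0,-0.4],"twist":[0,0,0],"grip":-1},{"delta_pos":[0,0,0],"twist":[0,0,0],"grip":-1}])

```text
t: 12.35
position: [0.6149, 0.1932, 0.4223]
orientation: [[0.625, 0.0, -0.78], [0.78, 0.0, 0.625], [0.0, -1.0, 0.0]]
wrist_force: [3.1, -1.7, -1.4]
grip_width: 0.11
```

>>> servo_tool(rows=[{"delta_pos":[0,0,-0.4],"twist":[0,0,0],"grip":-1},{"delta_pos":[0,0,0],"twist":[0,0,0],"grip":-1}])

```text
t: 12.52
position: [0.6149, 0.1932, 0.4219]
orientation: [[0.625, 0.0, -0.78], [0.78, 0.0, 0.625], [0.0, -1.0, 0.0]]
wrist_force: [1.9, -1.6, -0.3]
grip_width: 0.102
```

>>> servo_tool(rows=[{"delta_pos":[0,0,-0.4],"twist":[0,0,0],"grip":-1},{"delta_pos":[0,0,0],"twist":[0,0,0],"grip":-1}])

```text
t: 12.68
position: [0.6149, 0.1932, 0.4216]
orientation: [[0.625, 0.0, -0.78], [0.78, 0.0, 0.625], [0.0, -1.0, -0.0]]
wrist_force: [2.1, -1.9, -0.3]
grip_width: 0.106
```

>>> servo_tool(rows=[{"delta_pos":[0,0,-0.4],"twist":[0,0,0],"grip":-1},{"delta_pos":[0,0,0],"twist":[0,0,0],"grip":-1}])

```text
t: 12.85
position: [0.6149, 0.1932, 0.4215]
orientation: [[0.625, 0.001, -0.78], [0.78, 0.0, 0.625], [0.0, -1.0, -0.0]]
wrist_force: [2.3, -1.0, 2.0]
grip_width: 0.105
```

>>> servo_tool(rows=[{"delta_pos":[0,0,-0.4],"twist":[0,0,0],"grip":-1},{"delta_pos":[0,0,0],"twist":[0,0,0],"grip":-1}])

```text
t: 13.02
position: [0.6148, 0.1932, 0.4213]
orientation: [[0.625, 0.001, -0.78], [0.78, 0.0, 0.625], [0.001, -1.0, -0.0]]
wrist_force: [2.4, -0.3, 3.9]
grip_width: 0.108
```

```bash
python3 look.py 12; python3 m7.py w12 88|head -6
```

```text
13.0167 [0.6148 0.1932 0.4213] [[ 0.6253  0.0008 -0.7804]
 [ 0.7804  0.0002  0.6253]
 [ 0.0007 -1.     -0.0005]] [ 2.411  -0.3215  3.9491] [-0.4131 -0.3761  0.0426] 0.10831427599722881
tabtop 2276 min [-91.3912 -17.4159 274.5478] max [-78.9718  19.5333 279.722 ]
    ((-86.28470611572266, 1.0248165130615234), (38.6818733215332, 14.214200973510742), 83.89739227294922)
plate 717 min [-94.7241   0.8927 181.1153] max [-75.2432  24.8535 236.7677]
    ((-83.26609802246094, 13.068621635437012), (23.23342514038086, 20.33009910583496), 79.43148803710938)
house 2027 min [-100.1656  -13.3084  161.5731] max [-73.3391  40.5664 167.1665]
    ((-86.67680358886719, 12.514211654663086), (56.45414733886719, 27.259408950805664), 89.33074188232422)
```

View pics/c12.png

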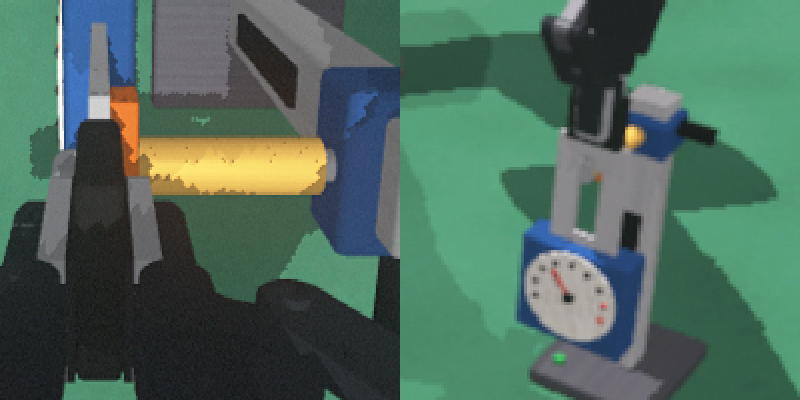

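>>> servo_tool(rows=[{"delta_pos":[0.6,-0.5,0],"twist":[0,0,0],"grip":-1},{"delta_pos":[0.5,-0.4,0],"twist":[0,0,0],"grip":-1},{"delta_pos":[0,0,0],"twist":[0,0,0],"grip":-1}])

```text
t: 13.37
position: [0.6155, 0.1927, 0.4212]
orientation: [[0.625, -0.001, -0.781], [0.781, 0.002, 0.625], [0.001, -1.0, 0.002]]
wrist_force: [-1.6, 0.5, 6.1]
grip_width: 0.107
```

>>> servo_tool(rows=[{"delta_pos":[0.4,-0.3,0],"twist":[0,0,0],"grip":-1},{"delta_pos":[0,0,0],"twist":[0,0,0],"grip":-1}])

```text
t: 13.53
position: [0.6157, 0.1925, 0.4212]
orientation: [[0.625, -0.001, -0.781], [0.781, 0.002, 0.625], [0.001, -1.0, 0.002]]
wrist_force: [-0.1, 0.5, 5.7]
grip_width: 0.104
```

>>> servo_tool(rows=[{"delta_pos":[0.4,-0.3,0],"twist":[0,0,0],"grip":-1},{"delta_pos":[0,0,0],"twist":[0,0,0],"grip":-1}])

```text
t: 13.7
position: [0.6161, 0.1923, 0.4212]
orientation: [[0.625, -0.001, -0.781], [0.781, 0.002, 0.625], [0.001, -1.0, 0.002]]
wrist_force: [-0.8, 1.1, 6.6]
grip_width: 0.1
```

>>> servo_tool(rows=[{"delta_pos":[0.4,-0.3,0],"twist":[0,0,0],"grip":-1},{"delta_pos":[0,0,0],"twist":[0,0,0],"grip":-1}])

```text
t: 13.87
position: [0.6164, 0.192, 0.4212]
orientation: [[0.625, -0.001, -0.781], [0.781, 0.002, 0.625], [0.001, -1.0, 0.002]]
wrist_force: [-1.2, 0.7, 6.8]
grip_width: 0.104
```

>>> servo_tool(rows=[{"delta_pos":[0.4,-0.3,0],"twist":[0,0,0],"grip":-1},{"delta_pos":[0,0,0],"twist":[0,0,0],"grip":-1}])

```text
t: 14.03
position: [0.6168, 0.1917, 0.4212]
orientation: [[0.625, -0.001, -0.781], [0.781, 0.002, 0.625], [0.001, -1.0, 0.002]]
wrist_force: [-1.4, 0.6, 5.6]
grip_width: 0.109
```

```bash
python3 look.py 13; python3 m7.py w13 88|grep -A1 -E "tab|house|tip"
```

```text
14.0333 [0.6168 0.1917 0.4212] [[ 0.6248 -0.0014 -0.7808]
 [ 0.7808  0.0018  0.6248]
 [ 0.0006 -1.      0.0022]] [-1.3756  0.5861  5.5767] [ 0.0843  0.409  -0.0251] 0.10887644866983805
tabtop 2271 min [-93.407  -17.396  274.6236] max [-81.0907  19.4972 279.8312]
    ((-88.36103820800781, 0.7000598907470703), (38.53303146362305, 14.207771301269531), 83.92906188964844)
--
house 2030 min [-101.304   -14.1385  161.2171] max [-74.5261  40.5357 166.9297]
    ((-87.85549926757812, 11.58321762084961), (58.59077453613281, 26.982404708862305), 89.05208587646484)
--
tip 31 min [-97.6341   2.9035 230.0288] max [-93.9647   4.4527 235.0994]
    ((-95.84917449951172, 3.784241199493408), (3.8320460319519043, 1.3247333765029907), 8.629189491271973)
```

View pics/c13.png

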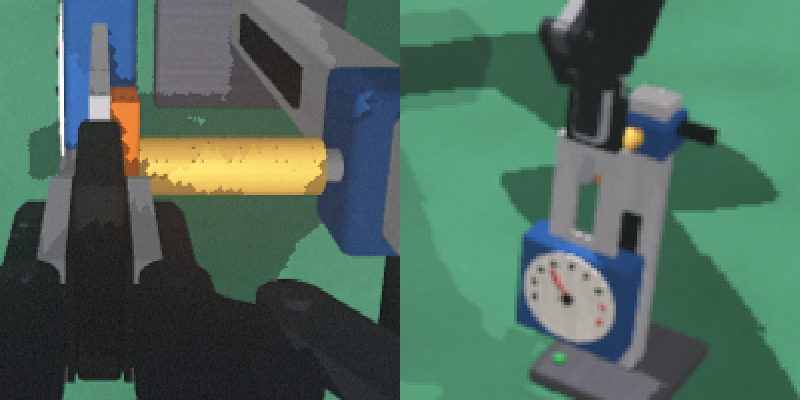

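>>> servo_tool(rows=[{"delta_pos":[0.4,-0.3,0],"twist":[0,0,0],"grip":-1},{"delta_pos":[0,0,0],"twist":[0,0,0],"grip":-1}])

```text
t: 14.3
position: [0.6172, 0.1914, 0.4212]
orientation: [[0.625, -0.001, -0.781], [0.781, 0.002, 0.625], [0.001, -1.0, 0.002]]
wrist_force: [-1.6, 0.8, 7.1]
grip_width: 0.1
```

>>> servo_tool(rows=[{"delta_pos":[0.4,-0.3,0],"twist":[0,0,0],"grip":-1},{"delta_pos":[0,0,0],"twist":[0,0,0],"grip":-1}])

```text
t: 14.47
position: [0.6174, 0.1912, 0.4212]
orientation: [[0.625, -0.002, -0.781], [0.781, 0.002, 0.625], [0.0, -1.0, 0.003]]
wrist_force: [-2.2, 1.2, 5.6]
grip_width: 0.107
```

>>> servo_tool(rows=[{"delta_pos":[0.4,-0.3,0],"twist":[0,0,0],"grip":-1},{"delta_pos":[0,0,0],"twist":[0,0,0],"grip":-1}])

```text
t: 14.63
position: [0.6176, 0.1911, 0.4212]
orientation: [[0.624, -0.003, -0.781], [0.781, 0.003, 0.624], [0.0, -1.0, 0.004]]
wrist_force: [-3.1, 1.8, 6.7]
grip_width: 0.106
```

>>> servo_tool(rows=[{"delta_pos":[-0.4,0.3,0],"twist":[0,0,0],"grip":-1},{"delta_pos":[0,0,0],"twist":[0,0,0],"grip":-1},{"delta_pos":[0,0,0],"twist":[0,0,0],"grip":-1}])

```text
t: 14.88
position: [0.6174, 0.1913, 0.4212]
orientation: [[0.625, -0.002, -0.781], [0.781, 0.002, 0.625], [0.0, -1.0, 0.003]]
wrist_force: [-2.6, 0.1, 6.1]
grip_width: 0.103
```

```bash
python3 look.py 14; python3 m7.py w14 88|grep -A1 -E "tab|house|tip"
```

```text
14.8833 [0.6174 0.1913 0.4212] [[ 0.6245 -0.0019 -0.781 ]
 [ 0.781   0.0021  0.6245]
 [ 0.0004 -1.      0.0028]] [-2.635   0.1424  6.1121] [0.2531 0.5046 0.0175] 0.10340922441350557
tabtop 2270 min [-94.0254 -17.5309 274.7068] max [-81.8118  19.4479 279.7194]
    ((-87.93777465820312, 0.8295135498046875), (14.247243881225586, 38.49379348754883), 0.20014414191246033)
--
house 2036 min [-101.953   -14.5108  161.3043] max [-75.1454  40.5538 166.902 ]
    ((-88.46141052246094, 10.597440719604492), (60.34066390991211, 27.067190170288086), 89.03871154785156)
--
tip 22 min [-97.7216   2.3675 230.1622] max [-94.6284   4.3222 234.0272]
    ((-96.39226531982422, 3.4692397117614746), (3.6288743019104004, 0.9984177947044373), 24.726564407348633)
```

View pics/c14.png

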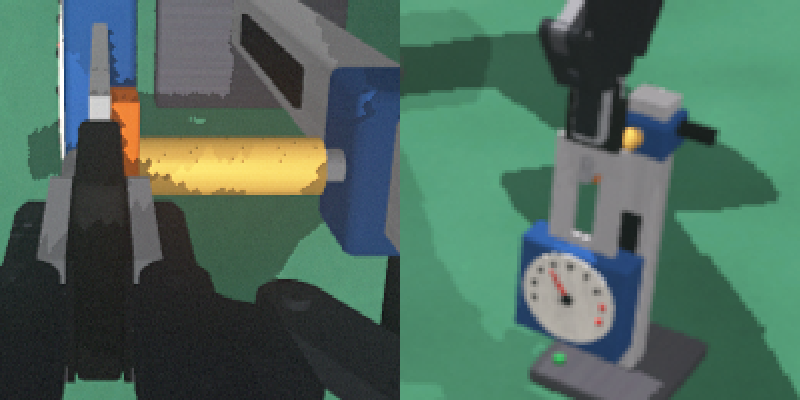

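>>> servo_tool(rows=[{"delta_pos":[0,0,0],"twist":[0,0,0],"grip":-0.7},{"delta_pos":[0,0,0],"twist":[0,0,0],"grip":-0.55},{"delta_pos":[0,0,0],"twist":[0,0,0],"grip":-0.4},{"delta_pos":[0,0,0],"twist":[0,0,0],"grip":-0.3},{"delta_pos":[0,0,0],"twist":[0,0,0],"grip":-0.3},{"delta_pos":[0,0,0],"twist":[0,0,0],"grip":-0.3}])

```text
t: 15.48
position: [0.6184, 0.1905, 0.4204]
orientation: [[0.625, -0.001, -0.78], [0.78, 0.0, 0.625], [-0.0, -1.0, 0.001]]
wrist_force: [-0.7, -0.2, -0.5]
grip_width: 0.35
```

```bash
python3 look.py 15; python3 m7.py w15 88|grep -A1 -E "tab|house|tip"
```

```text
15.4833 [0.6184 0.1905 0.4204] [[ 0.6254 -0.0007 -0.7803]
 [ 0.7803  0.      0.6254]
 [-0.0004 -1.      0.0006]] [-0.7307 -0.2246 -0.4835] [ 0.0059 -0.0892 -0.0143] 0.3504907386020406
tabtop 2294 min [-92.8719 -17.4577 274.9998] max [-83.0639  19.6027 278.9151]
    ((-87.94087219238281, 0.7347888946533203), (38.502803802490234, 10.032299041748047), 89.9794692993164)
--
house 2147 min [-102.3081  -35.0548  160.8124] max [-75.6594  40.5357 167.1278]
    ((-89.03611755371094, 1.3129463195800781), (79.36666870117188, 26.915884017944336), 89.10380554199219)
--
tip 119 min [-98.3913  -3.1752 230.4679] max [-94.1782   4.387  237.0021]
    ((-96.28942108154297, 0.44312143325805664), (7.902289390563965, 4.2237958908081055), 89.77740478515625)
```

View pics/c15.png

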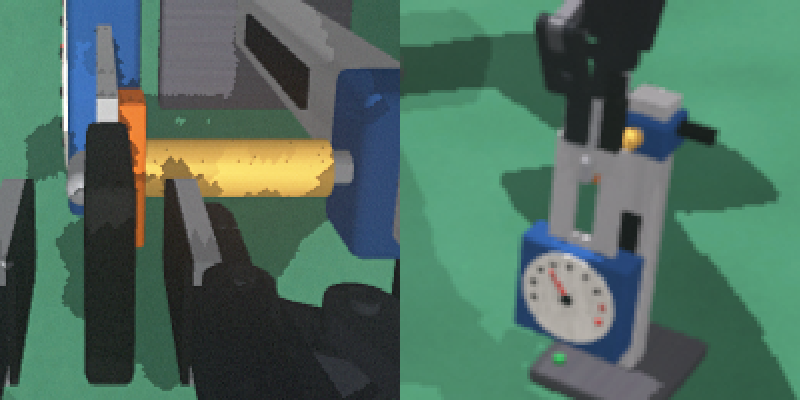

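>>> servo_tool(rows=[{"delta_pos":[0,0,5],"twist":[0,0,0],"grip":-0.2},{"delta_pos":[0,0,8],"twist":[0,0,0],"grip":-0.2},{"delta_pos":[0,0,10],"twist":[0,0,0],"grip":-0.2},{"delta_pos":[0,0,12],"twist":[0,0,0],"grip":-0.2},{"delta_pos":[0,0,12],"twist":[0,0,0],"grip":-0.2},{"delta_pos":[0,0,12],"twist":[0,0,0],"grip":-0.2},{"delta_pos":[-10,-10,10],"twist":[0,0,0],"grip":-0.2},{"delta_pos":[-15,-15,0],"twist":[0,0,0],"grip":-0.2},{"delta_pos":[-15,-15,0],"twist":[0,0,0],"grip":-0.2},{"delta_pos":[0,0,0],"twist":[0,0,0],"grip":-0.2}])

```text
t: 16.42
position: [0.5764, 0.1489, 0.4921]
orientation: [[0.626, 0.001, -0.779], [0.779, -0.001, 0.626], [0.0, -1.0, -0.001]]
wrist_force: [0.9, 0.4, -0.2]
grip_width: 0.4
```

```bash
python3 look.py 16; python3 m7.py w16 88; python3 m7.py w15 88|head -2
python3 -c "
import numpy as np,cv2
a=np.load('w16.npz')['p']; b=np.load('s16.npz')['p'];cv2.imwrite('pics/c16.png',cv2.hconcat([cv2.resize(a,(480,360)),cv2.resize(b[140:260,300:400],(300,360),interpolation=0)]))"
```

```text
16.4167 [0.5764 0.1489 0.4921] [[ 0.6264  0.0011 -0.7795]
 [ 0.7795 -0.0006  0.6264]
 [ 0.0002 -1.     -0.0012]] [ 0.9044  0.4208 -0.1822] [ 0.0311  0.0331 -0.0002] 0.39968518940247016
tabtop 815 min [-92.8593 -16.8912 274.776 ] max [-83.2504  19.69   279.0238]
    ((-88.13137817382812, 1.1201057434082031), (37.77587890625, 9.701629638671875), 89.8520736694336)
plate 854 min [-97.0225 -15.8034 181.725 ] max [-68.298   25.0202 236.9804]
    ((-83.84756469726562, 4.384134292602539), (27.132055282592773, 38.97980880737305), 43.94662094116211)
house 1269 min [-102.5642  -21.0756  160.733 ] max [-75.4657  40.719  167.3356]
    ((-89.17106628417969, 7.558515548706055), (66.91788482666016, 27.510957717895508), 89.99356842041016)
pad 722 min [-90.0559 -16.0095 222.2539] max [-60.4038  24.6384 230.1205]
    ((-79.306884765625, 7.210079193115234), (31.638256072998047, 41.690521240234375), 33.613250732421875)
tip 47 min [-97.9249  -2.2818 230.5314] max [-94.612    4.5443 237.5027]
    ((-96.26456451416016, 0.9714818000793457), (3.332460880279541, 7.191987991333008), 0.5110905766487122)
bar 293 min [-69.8822  -4.8276 222.1742] max [-55.5668   7.2169 227.979 ]
    ((-62.68031311035156, 1.152146816253662), (14.533342361450195, 12.460944175720215), 0.23643526434898376)
tabtop 2294 min [-92.8719 -17.4577 274.9998] max [-83.0639  19.6027 278.9151]
    ((-87.94087219238281, 0.7347888946533203), (38.502803802490234, 10.032299041748047), 89.9794692993164)
```

View pics/c16.png

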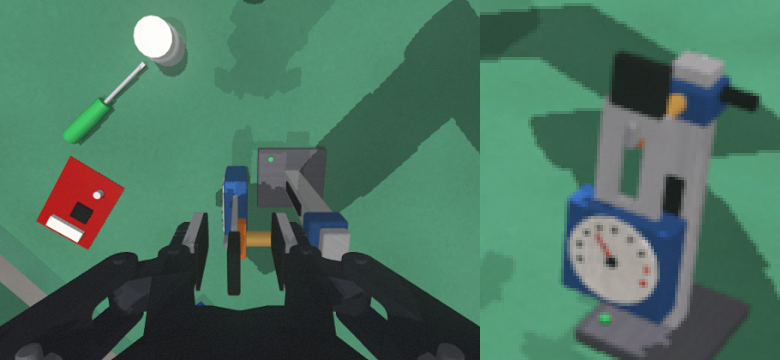

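```bash
python3 -c "
from workcell import env
print(env.hand_in(), env.state()['t'])"
```

```text
the job is handed in; nothing more can be done
the job is handed in; nothing more can be done
```

The meter is hanging on the dock's hook with its dial facing outward, and I handed the job in after about 16.5 s of the 45 s allowed. The hand-in gave no verdict.

**What I did:**
- I lifted the meter out of its cradle and turned it to face the dock.
- I passed the hanger window over the hook's tip and pushed the orange pusher back about 9 mm by camera estimate.
- I lowered the hanger behind the tip until it stopped firmly. That was about 3.3 mm after first touching the yellow switch, and the hook bar came out at roughly 222 mm above the bench.
- I eased the hanger out against the tip and let go. The most I pressed on the dock was about 10 N, by the wrist force readings.

**Last checks:**
- **Seating:** the grip tab's top is about 41 mm above the hook's tip. It would be 42 mm when fully seated and about 45 mm if it were only resting on the raised switch. The switch itself is hidden, so I couldn't see it directly.
- **Clamping:** the meter stayed in place after I let go, with the pusher against the hanger. The hanger is within about 0.5 mm of its docked position, 88.5 mm from the post's axis. The meter leans about 1 mm between tab and housing.
- **Clearance:** the gripper is more than 40 mm above the meter, the wrist force is about zero, and I kept clear of the screwdriver, spool and jar.
- **Disagreement:** the scene camera read positions about 3 mm off from the other two cameras, so I worked from the wrist camera and the felt contact.

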